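# Index the letter turntable to its next notch

## Task

The sawn letters on the indexing turntable are being sealed one at a time: bring the next one round. With the fingertips press in the spring plunger on the turntable, keep it in while you push the table clockwise (seen from above) to the very next notch and no further, then let the plunger up so that it locks home there. Nothing is picked up: the letter pieces must ride round in place on their pads, and the other things on the bench stay as they are.

Things in the scene. Friction and masses are not known exactly. Their poses are not given: they have to be found in the camera images.
- index_base: fixed base of the bench-top indexing turntable, origin on the bench under the turning axis. It carries a round aluminium index ring, 264 mm across, top 37 mm above the bench, with six open notches 10 mm wide in its edge, 60 degrees apart. Its -x axis points at the notch in which the plunger starts.
- spindle (a point): turning axis, at the platter's top face, 54 mm above the bench. The round grey metal platter (230 mm across) turns on the base about this upright axis; it carries six rubber pads and, out beyond its rim on a short steel bar, the round steel plunger housing.
- housing (a point): centre of the plunger housing's rim, 71 mm above the bench, 158 mm from the turning axis. A steel cup open at the top (46 mm bore, 56 mm outside), fixed to the platter and going round with it. Shut fingertips that press the button down sit inside the cup and can push the table round by friction and by the cup's wall.
- button_top (a point): centre of the top face of the plunger's round grey push button, 44 mm across, in the housing. At rest it lies 3 mm below the rim, 68 mm above the bench; it goes straight down when pressed and this point goes with it.
- plunger (a joint): how far the plunger is pressed in, m. 0: up, its 8 mm cross pin locked in a notch. From 0.010: pin clear under the ring, table free. Stop at 0.014. Spring 4 N at the top, 9 N at the stop. Let up between notches, the pin rides under the ring (stays about 0.009 in); within about 3 mm (0.025 rad) of a notch it snaps up into it and centres the table.
- platter (a joint): turn of the table, rad, clockwise seen from above positive. 0: the notch where it starts; 1.047: the next notch clockwise; 2.094: the one after. Locked it has about 0.01 rad of play. Light friction (0.15 N m, about 1 N at the plunger); it stays where it is left.
- letter_06: sawn MDF letter piece, straight 21x66x16 mm, lying loose on one of the platter's rubber pads (pads 3 mm thick); rides round with the platter, not to be touched; origin at the centre of its underside
- pad_0 (a point): top centre of the rubber pad under letter_06, 48 mm across, on the platter 72 mm from the spindle
- letter_02: sawn MDF letter piece, L-shaped about 60x63x16 mm, lying loose on one of the platter's rubber pads (pads 3 mm thick); rides round with the platter, not to be touched; origin at the centre of its underside
- pad_1 (a point): top centre of the rubber pad under letter_02, 48 mm across, on the platter 72 mm from the spindle
- letter_11: sawn MDF letter piece, straight 21x66x16 mm, lying loose on one of the platter's rubber pads (pads 3 mm thick); rides round with the platter, not to be touched; origin at the centre of its underside
- pad_2 (a point): top centre of the rubber pad under letter_11, 48 mm across, on the platter 72 mm from the spindle
- letter_07: sawn MDF letter piece, L-shaped about 60x63x16 mm, lying loose on one of the platter's rubber pads (pads 3 mm thick); rides round with the platter, not to be touched; origin at the centre of its underside
- pad_3 (a point): top centre of the rubber pad under letter_07, 48 mm across, on the platter 72 mm from the spindle
- letter_03: sawn MDF letter piece, straight 21x66x16 mm, lying loose on one of the platter's rubber pads (pads 3 mm thick); rides round with the platter, not to be touched; origin at the centre of its underside
- pad_4 (a point): top centre of the rubber pad under letter_03, 48 mm across, on the platter 72 mm from the spindle
- black_pot: bystander: small black mixing pot, 81 mm wide, 55 mm tall, beside the turntable; origin at the centre of its underside; not to be moved
- glue_bottle: bystander: glue bottle, 56 mm round, 178 mm tall, at the back right; origin at the centre of its underside; not to be moved
- paint_tin: bystander: small paint tin, 77 mm round, 77 mm tall, at the back right; origin at the centre of its underside; not to be moved
- sanding_block: bystander: MDF sanding block 60x99x23 mm, right of the turntable; origin at the centre of its underside; not to be moved
- tape_roll: bystander: roll of masking tape, 109 mm wide, 30 mm tall, front left; origin at the centre of its underside; not to be moved
- flat_brush: bystander: flat paint brush 198 mm long, lying at the right; origin at the centre of its underside; not to be moved
- marker_1: bystander: marker pen 135 mm long, lying in front of and to the right of the turntable; origin at the centre of its underside; not to be moved
- block_05: bystander: tape-wrapped MDF block 31x29x81 mm standing on end, right of the turntable; origin at the centre of its underside; not to be moved

How it is judged (in metres and radians):
On the way, in this order (a step that is already met when the one before it is completed fails the run):
1. the plunger is pressed in, clear of the ring, with the table still at its first notch (value of joint plunger above 0.0085 m and value of joint platter below 0.15 rad), for 0.05 s.
2. the table has left the first notch and swung half-way towards the next (value of joint platter above 0.5 rad), for 0.05 s.
At the end, for the whole second after the job is handed in: the platter stands at the next notch clockwise (1.047 rad, within 0.025) and is at rest, the plunger is fully up in the notch (pressed less than 2 mm), every letter piece lies on its own pad within 15 mm of its centre, and no bystander has moved 20 mm (value of joint platter between 1.0222 and 1.0722 rad and value of joint plunger below 0.002 m and velocity of joint platter between -0.05 and 0.05 rad/s and horizontal distance between letter_06 and pad_0 below 0.015 m and z of letter_06 in the frame of pad_0 below 0.006 m and horizontal distance between letter_02 and pad_1 below 0.015 m and z of letter_02 in the frame of pad_1 below 0.006 m and horizontal distance between letter_11 and pad_2 below 0.015 m and z of letter_11 in the frame of pad_2 below 0.006 m and horizontal distance between letter_07 and pad_3 below 0.015 m and z of letter_07 in the frame of pad_3 below 0.006 m and horizontal distance between letter_03 and pad_4 below 0.015 m and z of letter_03 in the frame of pad_4 below 0.006 m and distance of each of black_pot, glue_bottle, paint_tin, sanding_block, tape_roll, flat_brush, marker_1, block_05 from where it was at the start of the episode below 0.02 m); the robot touches nothing.
It fails at once if the table is turned the wrong way (anticlockwise) (value of joint platter below -0.1 rad).
It fails at once if the table is turned well past the next notch (value of joint platter above 1.3972 rad).
It fails at once if a letter piece is lifted or slides off its pad (more than 20 mm from the pad's centre or 12 mm up) (z of letter_06 in the frame of pad_0 above 0.012 m or horizontal distance between letter_06 and pad_0 above 0.02 m or z of letter_02 in the frame of pad_1 above 0.012 m or horizontal distance between letter_02 and pad_1 above 0.02 m or z of letter_11 in the frame of pad_2 above 0.012 m or horizontal distance between letter_11 and pad_2 above 0.02 m or z of letter_07 in the frame of pad_3 above 0.012 m or horizontal distance between letter_07 and pad_3 above 0.02 m or z of letter_03 in the frame of pad_4 above 0.012 m or horizontal distance between letter_03 and pad_4 above 0.02 m).
It fails at once if a letter piece is pressed or pinched by the fingers (contact force between the fingers and letter_06 above 2 N or contact force between the fingers and letter_02 above 2 N or contact force between the fingers and letter_11 above 2 N or contact force between the fingers and letter_07 above 2 N or contact force between the fingers and letter_03 above 2 N).
It fails at once if a bystander is moved or lifted 30 mm (distance of any of black_pot, glue_bottle, paint_tin, sanding_block, tape_roll, flat_brush, marker_1, block_05 from where it was at the start of the episode above 0.03 m).
It also fails if it takes over 45 s, if anything falls off the work surface, if the arm or the gripper's body presses on something with over 40 N, if the wrist force passes 120 N, or if a joint passes its speed limit or range.

## Robot

A 6-joint arm with a two-finger parallel gripper is mounted at the origin on a cart in front of the work surface, level with it; the furniture and walls round the work are solid. World frame = base frame: x ahead of the robot, y to its left, z up, the work surface at z = 0. Lengths are in m, angles in degrees, forces in N, time in s.
With the tool pointing down it reaches from about 0.3 to 0.75 m from the base axis. Payload 8.5 kg.
Tool frame: the origin (TCP) lies midway between the tips of the shut fingers; the grasp point (between the pads) lies 19 mm behind it (env.tcp_to_grasp is the z of the grasp point in the tool frame, in m); z points along the fingers, y is the line along which they close (so a half turn about z gives the same grasp; the last joint's range is limited). The gripper opens to 85 mm and grips with 20 to 120 N. Pads are 22 mm wide; open, the fingers measure 114 mm over their backs; the gripper's body (76 mm by 85 mm) begins 54 mm behind the grasp point. The pads swing forward as they close: fully open they stand 13 mm farther back than shut.
Start: joints at [-85.961, 21.807, 74.336, -0, 83.858, -12.336], TCP at [0.155, -0.528, 0.231] pointing down, gripper open.
Joint ranges: [-178.18, 178.18], [-50.72, 133.34], [12.68, 142.11], [-81.47, 261.47], [9.98, 163.14], [-165.26, 165.26]. Speed limits (degrees/s): [136.94, 136.94, 180, 180, 180, 180].

## Interface

Orientations are given as a 3x3 rotation matrix whose columns are the frame's x, y, z axes.
In Python, from rig import env, imaging, job, models gives the robot as it stands. The module is installed in compiled form; this text tells all that it offers.
- The arm moves only by the tool jog_arm, never from a script. Its argument "plan" is text: rows parted by semicolons, each of 7 numbers parted by spaces: the turn, a rotation vector about the tool's x, y, z in degrees, then the shift along the tool's x, y, z in cm, then the closure in counts, from 0 (fully open) to 255 (shut). In form: rx ry rz x y z claw; .... A call has 1 to 10 rows; each row shifts and turns the commanded pose from where the row before left it, along the tool's axes as they then stand; what a row does not reach is not made up. A row lasts 1/12 s, in which the tool goes at most 41.7 mm and 7.16 degrees, less where a joint would pass 70% of its speed; a pose out of reach is approached as far as the arm can. A call with a gripper value outside its range is refused whole. The fingers move at their own pace and stop on an object; "grip_force" is the grip in N (left out, the last holds). Time passes only in rows, so rows that do not move let the fingers close. It gives the time, the measured TCP pose, the force, the opening and the grip force at its end, in the units of the state.
- env.observe(): the state, without advancing time (a new reading comes with each control period).
- imaging.get_image(name): name is "scene" or "top" or "wrist"; returns a dict with "pixels" (480x640x3 uint8, red, green, blue), "depth" (480x640 float32, m along the optical axis (not along the pixel's ray), 0 where there is no reading), "fov_y" (degrees; the focal length in pixels is half the picture's height over the tangent of half this angle, whatever the lens; pixels are square), "cx", "cy" (the principal point, pixels), "world_from_camera" (4x4, takes a point from camera to world coordinates). Camera axes: x right, y down, z forward; pixel columns grow to the right and rows downward; lengths in m; the calibration is good to about 2 mm. A picture is of the moment at which its call begins.
- job.close_job(): hands the job in; it is judged then, once.
Trained networks look in the newest picture that a camera, given by its name, has taken for a name from the list of things; names that differ only in an ending like _2 or _b are one class to them, and where a whole thing is asked for, a point or a joint stands for the part that bears it (a point fixed in the world has none). Each returns a list of dicts, best first, with "confidence" (0 to 1); they miss things now and then, are a little off and sometimes report something else, mostly with a low value. They report only what shows in the picture. A call takes as long as a camera call.
- models.outline_of(camera, query): "region" (480x640 bool, what is visible of it) and "bbox" ([centre column, centre row, width, height] in pixels, round what is visible of it).
- models.tip_of(camera, query): "at" ([column, row] in pixels: a listed point, or the origin of a listed thing).
The state is a dict: "time_s": time; "q": joint angles; "qvel": joint speeds; "joint_efforts": joint torques, N m; "position": TCP position; "tool_rot": TCP orientation; "ft_force": force on the tool from outside, world axes, zero at the start; "wrist_torque": the same for the moment, N m; "grip_width": finger opening in m; "gripper_force": force on a finger pad.
Only numpy, scipy, OpenCV 4.12 (cv2) and the standard library are available. Lean on these libraries where they do the work, as an engineer would, in place of code of your own. Each camera call takes 0.05 s, during which the arm holds its last target. There are 200 camera calls.

## Working session

There is one attempt and no reset: what is moved stays moved. The work goes in short steps, Python scripts to look and compute and a tool call to move; the robot and the scene stay as the last step left them, time stands still between calls to the robot, and variables do not carry over. Pictures are saved under pics/ and viewed, at most 10 in all, crops included, and the job is handed in when it is done.

Besides the shell and the picture viewer there is one more tool, called as name(argument=value, ...) on one line, values as JSON. jog_arm: Moves the arm, as the interface text tells. Its arguments: {"type":"object","properties":{"plan":{"type":"string"},"grip_force":{"type":"number"}},"required":["plan"]}

```bash
mkdir -p pics
cat > h.py <<'E'
import numpy as np, cv2
from rig import env, imaging, job, models
def ray(im,px):
    f=240/np.tan(np.radians(im["fov_y"]/2)); T=np.array(im["world_from_camera"])
    d=T[:3,:3]@np.array([(px[0]-im["cx"])/f,(px[1]-im["cy"])/f,1.]); return T[:3,3],d
def atz(im,px,z):
    o,d=ray(im,px); return o+d*(z-o[2])/d[2]
def dep(im,px):
    o,d=ray(im,px); return o+d*im["depth"][int(round(px[1])),int(round(px[0]))]
E
python3 - <<'E'
from h import *
np.set_printoptions(precision=4,suppress=True)
for c in("top","scene"):
    im=imaging.get_image(c); cv2.imwrite(f"pics/{c}0.png",im["pixels"][:,:,::-1])
    for n,z in(("spindle",.054),("housing",.071),("button_top",.068),("index_base",0),("black_pot",0),("block_05",0),("glue_bottle",0),("paint_tin",0),("sanding_block",0)):
        for r in models.tip_of(c,n)[:2]: print(c,n,np.round(r["at"],1),round(r["confidence"],2),atz(im,r["at"],z),dep(im,r["at"]))
s=env.observe();print(s["time_s"],s["position"],s["tool_rot"],s["ft_force"],s["grip_width"])
E
```

```text
top spindle [270.2 225.9] 0.84 [0.595 0.068 0.054] [0.594  0.0674 0.0621]
top housing [389.5 269.8] 0.64 [ 0.487  -0.2057  0.071 ] [ 0.4876 -0.2093  0.0504]
top housing [280.4 195.5] 0.61 [0.6636 0.0424 0.071 ] [0.6656 0.0429 0.0601]
top button_top [275.8 291.9] 0.81 [0.4411 0.0558 0.068 ] [0.4411 0.0557 0.0685]
top index_base [274.  225.1] 0.78 [0.6035 0.0623 0.    ] [0.5967 0.059  0.0545]
top black_pot [204.5 185.9] 0.84 [0.7038 0.2327 0.    ] [0.7026 0.2315 0.0059]
top block_05 [389.7 269.4] 0.48 [ 0.4901 -0.2186  0.    ] [ 0.4884 -0.209   0.0551]
top block_05 [256.9 253.3] 0.3 [0.5349 0.1048 0.    ] [0.5298 0.0976 0.0747]
top glue_bottle [366.5 161.9] 0.93 [ 0.7582 -0.1695  0.    ] [ 0.733  -0.1563  0.0989]
top paint_tin [398.1 161.1] 0.81 [ 0.7591 -0.2484  0.    ] [ 0.741  -0.2342  0.0707]
top sanding_block [408.  239.3] 0.56 [ 0.5631 -0.2661  0.    ] [ 0.5611 -0.2614  0.0219]
scene spindle [301.  220.9] 0.77 [0.6087 0.0718 0.054 ] [0.5968 0.0615 0.0611]
scene spindle [322.8 317.6] 0.41 [ 0.322  -0.2234  0.054 ] [ 0.3727 -0.1836  0.0076]
scene housing [260.1 237.2] 0.78 [0.455  
[... 264 characters left out ...]
.5882 0.1218 0.071 ]
scene black_pot [324.7 225.5] 0.52 [0.7162 0.0803 0.    ] [ 0.6026 -0.0081  0.0665]
scene block_05 [372.5 299.2] 0.91 [ 0.4945 -0.2168  0.    ] [ 0.4828 -0.2238  0.009 ]
scene block_05 [320.5 318.7] 0.49 [ 0.3755 -0.1758  0.    ] [ 0.3746 -0.1766  0.0008]
scene glue_bottle [413.2 243.3] 0.87 [ 0.7703 -0.1588  0.    ] [ 0.1393 -0.4699  0.3492]
scene paint_tin [443.8 253.2] 0.8 [ 0.7692 -0.2417  0.    ] [ 0.1349 -0.5014  0.3514]
scene sanding_block [412.8 292.5] 0.72 [ 0.5681 -0.2684  0.    ] [ 0.1415 -0.4733  0.297 ]
1.0 [ 0.1551 -0.5277  0.2313] [[ 0.9594  0.2819 -0.    ]
 [ 0.2819 -0.9594 -0.    ]
 [-0.      0.     -1.    ]] [-0.3186 -0.2562  0.3612] 0.08521187000219187
```

View pics/top0.png

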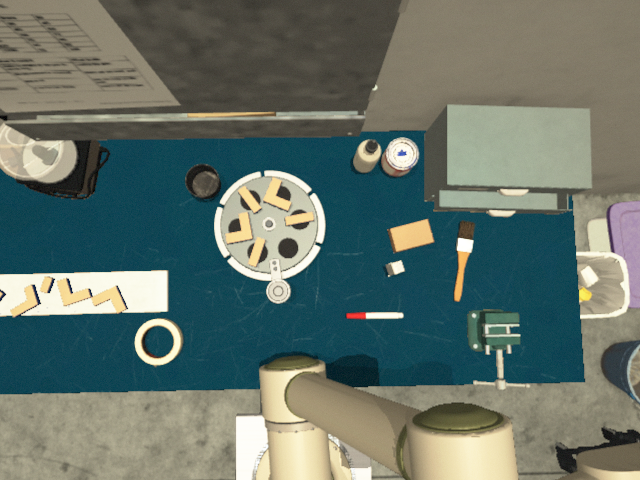

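View pics/scene0.png

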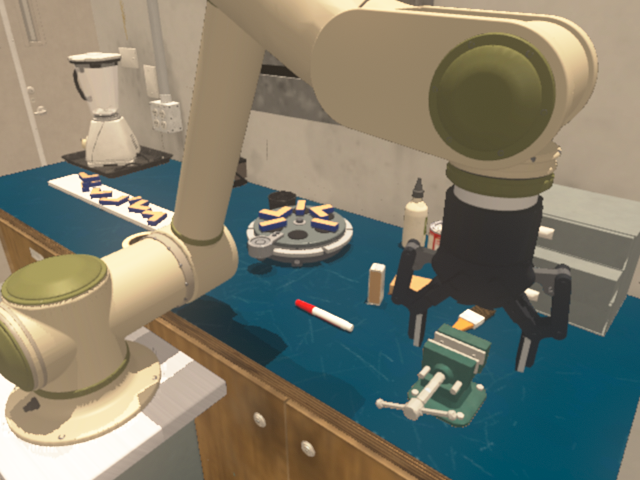

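The top view shows the platter centred near (270,224) and the plunger cup near (278,291), at the front. Clockwise takes the cup to the left (+y). Next I refine the spindle and housing positions.

```bash
cat >> h.py <<'E'
from scipy.optimize import least_squares
def circ(im,region,z,R,c0):
    cs,_=cv2.findContours(region.astype(np.uint8),cv2.RETR_EXTERNAL,cv2.CHAIN_APPROX_NONE)
    p=max(cs,key=len)[:,0,:]; P=np.array([atz(im,q,z)[:2] for q in p])
    r=least_squares(lambda c:np.hypot(*(P-c).T)-R,c0,loss="soft_l1",f_scale=.002)
    return r.x,np.median(np.abs(r.fun)),len(P),np.hypot(*(P-r.x).T).mean()
E
python3 - <<'E'
from h import *
np.set_printoptions(precision=4,suppress=True)
im=imaging.get_image("top")
for n in("index_base","spindle","button_top","housing"):
    for r in models.outline_of("top",n)[:2]:
        b=np.round(r["bbox"],0); print(n,round(r["confidence"],2),b)
        for z,R in((.037,.132),(.054,.115),(.068,.022),(.071,.028)):
            print("   R",R,*circ(im,r["region"],z,R,atz(im,b[:2],z)[:2]))
g=cv2.cvtColor(im["pixels"],cv2.COLOR_RGB2BGR)[160:310,200:340]
cv2.imwrite("pics/crop1.png",cv2.resize(g,None,fx=4,fy=4,interpolation=cv2.INTER_CUBIC))
E
```

```text
index_base 0.68 [268. 235. 108. 132.]
   R 0.132 [0.5993 0.0725] 0.0027285314484395 368 0.13435908642384334
   R 0.115 [0.5867 0.0708] 0.01451071751070672 368 0.1315815819738153
   R 0.022 [0.5693 0.0665] 0.10974854400798935 368 0.12949391327387344
   R 0.028 [0.569  0.0663] 0.10339733949373534 368 0.1291485884581767
spindle 0.94 [269. 238. 113. 134.]
   R 0.132 [0.5996 0.0721] 0.001728583153861582 364 0.13541997558262145
   R 0.115 [0.5861 0.0691] 0.016528409562316507 364 0.1323979877126998
   R 0.022 [0.5655 0.0678] 0.11104536906584987 364 0.13010940687314942
   R 0.028 [0.5653 0.0676] 0.10469079151512836 364 0.1297624408510181
button_top 0.73 [278. 289.  21.  18.]
   R 0.132 [0.5728 0.0333] 0.014818828716797142 52 0.13093316561691865
   R 0.115 [0.5558 0.0337] 0.014302118329064542 52 0.11383644997753842
   R 0.022 [0.4449 0.0514] 0.001134344953782165 52 0.020804903816180297
   R 0.028 [0.4517 0.05  ] 0.006138006647221186 52 0.02143904869796093
housing 0.9 [267. 239. 101. 130.]
   R 0.132 [0.5822 0.0781] 0.019351736990622648 421 0.11599703086994184
   R 0.115 [0.5952 0.0722] 0.005083714832867681 421 0.1126596616642331
   R 0.022 [0.6112 0.0583] 0.09003105644529369 421 0.11020877952231473
   R 0.028 [0.6085 0.0588] 0.08430413931762613 421 0.1099312914429438
```

View pics/crop1.png

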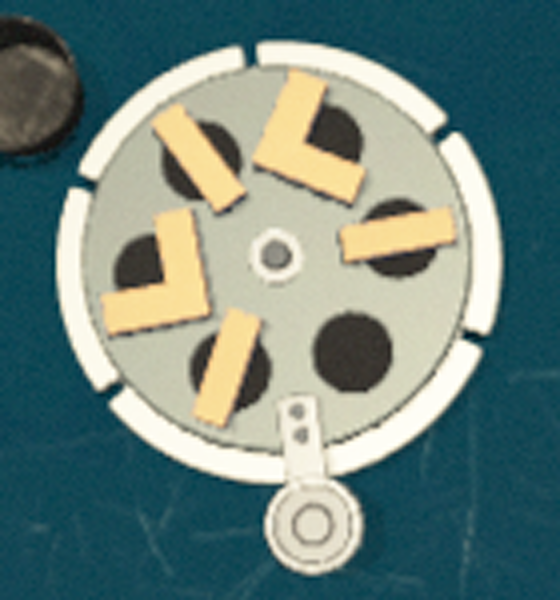

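The crop shows the ring centre near (279,263), the hub at (276,255), the cup at (313,525), and the notches at (250,55), (445,128), (484,337), (113,391) and (81,184). I compute positions from these.

Run:
```python
from h import *
np.set_printoptions(precision=4,suppress=True)
im=imaging.get_image("top")
u=lambda x,y:((x-1.5)/4+200,(y-1.5)/4+160)
# notch mid-edge points (on top edge)
for p,z in(((276,255),.054),((313,525),.071),((313,525),.068)): print(p,z,atz(im,u(*p),z),dep(im,u(*p)))
N=np.array([atz(im,u(*p),.037)[:2] for p in((250,55),(445,128),(484,337),(113,391),(81,184))])
r=least_squares(lambda c:np.hypot(*(N-c).T)-np.hypot(*(N-c).T).mean(),[.6,.07]).x
print("notch centre",r,np.hypot(*(N-r).T),np.degrees(np.arctan2(*(N-r).T[::-1])))
s=env.observe();p=np.array(s["position"])
B=np.array([.442,.054,p[2]]);print("tool shift cm",np.array(s["tool_rot"]).T@(B-p)*100)
```

```text
(276, 255) 0.054 [0.601  0.0716 0.054 ] [0.5994 0.0707 0.0664]
(313, 525) 0.071 [0.4434 0.0508 0.071 ] [0.4434 0.0509 0.0697]
(313, 525) 0.068 [0.4434 0.051  0.068 ] [0.4434 0.0509 0.0697]
notch centre [0.5992 0.0693] [0.1265 0.1261 0.1282 0.1256 0.1287] [   8.1488  -51.2254 -111.5142  126.8602   67.8567]
tool shift cm [ 43.9294 -47.7187  -0.0054]
```

jog_arm(plan="0 0 0 2.45 -2.63 0 255;0 0 0 2.45 -2.63 0 255;0 0 0 2.45 -2.63 0 255;0 0 0 2.45 -2.63 0 255;0 0 0 2.45 -2.63 0 255;0 0 0 2.45 -2.63 0 255;0 0 0 2.45 -2.63 0 255;0 0 0 2.45 -2.63 0 255;0 0 0 2.45 -2.63 0 255;0 0 0 2.45 -2.63 0 255", grip_force=40)

```text
time_s: 2.13
position: [0.3163, -0.2047, 0.2316]
tool_rot: [[0.96, 0.281, 0.0], [0.281, -0.96, -0.001], [0.0, 0.001, -1.0]]
ft_force: [1.0, -0.5, 0.5]
grip_width: -0.0001
gripper_force: 0.0
```

jog_arm(plan="0 0 0 2.4 -2.6 0 255;0 0 0 2.4 -2.6 0 255;0 0 0 2.4 -2.6 0 255;0 0 0 2.4 -2.6 0 255;0 0 0 2.4 -2.6 0 255;0 0 0 2.4 -2.6 0 255;0 0 0 2.4 -2.6 0 255;0 0 0 1.2 -1.3 3 255;0 0 0 0 0 3 255;0 0 0 0 0 0 255")

```text
time_s: 2.97
position: [0.4315, 0.033, 0.1674]
tool_rot: [[0.959, 0.284, -0.008], [0.284, -0.959, 0.002], [-0.008, -0.004, -1.0]]
ft_force: [0.3, -0.6, -0.5]
grip_width: -0.0
gripper_force: 0.0
```

Run:
```python
from h import *
np.set_printoptions(precision=4,suppress=True)
im=imaging.get_image("wrist"); cv2.imwrite("pics/w1.png",im["pixels"][:,:,::-1])
for n,z in(("housing",.071),("button_top",.068),("spindle",.054)):
    for r in models.tip_of("wrist",n)[:2]: print(n,np.round(r["at"],1),round(r["confidence"],2),atz(im,r["at"],z),dep(im,r["at"]))
for n,z,R in(("button_top",.068,.022),("housing",.071,.028)):
    for r in models.outline_of("wrist",n)[:1]: print(n,r["bbox"],circ(im,r["region"],z,R,[.443,.05]))
s=env.observe();p=np.array(s["position"]);print(s["time_s"],p,s["tool_rot"],s["q"],s["ft_force"],s["grip_width"])
B=np.array([.4435,.050,.08]);print("tool shift cm",np.array(s["tool_rot"]).T@(B-p)*100)
```

```text
housing [297.9 217.5] 0.85 [0.4427 0.0488 0.071 ] [0.4418 0.0488 0.0671]
button_top [298.8 219.1] 0.73 [0.4411 0.0479 0.068 ] [0.4413 0.048  0.0685]
button_top [296.7, 217.9, 70.2, 72.5] (array([0.4427, 0.0504]), np.float64(0.0003796939163121498), 194, np.float64(0.021632264355284876))
housing [340.2, 129.6, 381.4, 259.1] (array([0.5127, 0.0642]), np.float64(0.03544435133886634), 1219, np.float64(0.0672543576382088))
3.2667 [0.4343 0.0309 0.1729] [[ 0.9597  0.2808  0.003 ]
 [ 0.2808 -0.9598 -0.0006]
 [ 0.0027  0.0014 -1.    ]] [-11.5858  13.7431  97.1735   0.0002  68.909   62.1034] [ 0.4382 -0.5082 -0.5297] -1.556946967042769e-06
tool shift cm [ 1.3898 -1.5895  9.2888]
```

View pics/w1.png

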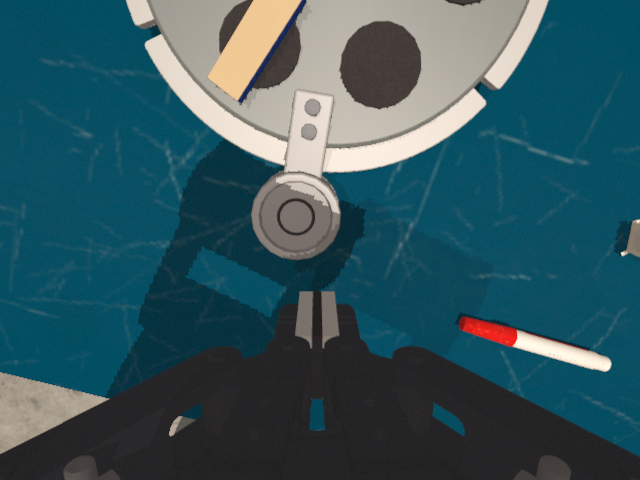

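The wrist view shows the cup centred at (296,217), which confirms the housing at (0.443, 0.050). Moving over it and down.

jog_arm(plan="0 0 0 1.38 -1.62 1 255;0 0 0 0 0 3 255;0 0 0 0 0 3 255;0 0 0 0 0 1.8 255;0 0 0 0 0 0 255;0 0 0 0 0 0 255")

```text
time_s: 3.77
position: [0.4427, 0.0506, 0.084]
tool_rot: [[0.96, 0.281, 0.0], [0.281, -0.96, 0.0], [0.0, 0.0, -1.0]]
ft_force: [0.6, -0.5, 0.0]
grip_width: 0.0002
gripper_force: 0.0
```

jog_arm(plan="0 0 0 0 0 1 255;0 0 0 0 0 0.6 255;0 0 0 0 0 0.5 255;0 0 0 0 0 0.5 255;0 0 0 0 0 0.3 255;0 0 0 0 0 0 255;0 0 0 0 0 0 255")

```text
time_s: 4.35
position: [0.4434, 0.0507, 0.0553]
tool_rot: [[0.959, 0.282, 0.003], [0.282, -0.959, -0.001], [0.002, 0.001, -1.0]]
ft_force: [0.5, -1.5, 7.3]
grip_width: -0.0005
gripper_force: 3.7
```

jog_arm(plan="0 0 0 0 0 0.05 255;0 0 4 0.2 -1.08 0 255;0 0 4 0.2 -1.08 0 255;0 0 4 0.2 -1.08 0 255;0 0 0 0 0 0 255;0 0 0 0 0 0 255")

```text
time_s: 4.85
position: [0.4428, 0.0843, 0.0551]
tool_rot: [[0.997, 0.077, 0.004], [0.077, -0.997, -0.0], [0.004, 0.0, -1.0]]
ft_force: [1.3, 0.1, 7.9]
grip_width: 0.0002
gripper_force: 3.7
```

```bash
cat >> h.py <<'E'
S=np.array([.5994,.0711])
def stat():
    s=env.observe();p=np.array(s["position"]);v=p[:2]-S;R=np.array(s["tool_rot"])
    print("t",s["time_s"],p,"r",np.hypot(*v),"turn",(188.1-np.degrees(np.arctan2(v[1],v[0])))%360,"toolx",np.degrees(np.arctan2(R[1,0],R[0,0])),"q6",s["q"][5],s["ft_force"])
    return p,R
def goto(phi,z):
    p,R=stat();a=np.radians(188.1-phi);B=np.r_[S+.158*np.array([np.cos(a),np.sin(a)]),z]
    print("->",phi,np.round(R.T@(B-p)*100,2))
E
python3 -c "
from h import *
np.set_printoptions(precision=4,suppress=True)
goto(16,.0545)"
```

```text
t 4.85 [0.4428 0.0843 0.0551] r 0.1571858940059489 turn 12.918713639858737 toolx 4.398382742452594 q6 81.24999018130482 [1.2915 0.0758 7.8727]
-> 16 [ 0.08 -0.85  0.06]
```

jog_arm(plan="0 0 4 0.19 -1.08 0.03 255;0 0 4 0.19 -1.08 0.03 255;0 0 4 0.19 -1.08 0 255;0 0 4 0.19 -1.08 0 255;0 0 4 0.19 -1.08 0 255;0 0 0 0 0 0 255;0 0 0 0 0 0 255")

```text
time_s: 5.43
position: [0.4566, 0.1373, 0.0548]
tool_rot: [[0.963, -0.269, 0.006], [-0.269, -0.963, 0.0], [0.006, -0.002, -1.0]]
ft_force: [4.1, -0.3, 7.1]
grip_width: 0.0
gripper_force: 3.7
```

Run:
```python
from h import *
np.set_printoptions(precision=4,suppress=True)
im=imaging.get_image("top");g=im["pixels"][160:310,200:340,::-1]
cv2.imwrite("pics/c2.png",cv2.resize(g,None,fx=4,fy=4,interpolation=cv2.INTER_CUBIC))
goto(45,.0545)
```

```text
t 5.4833 [0.4565 0.1371 0.0548] r 0.15742183236927934 turn 32.89424902646073 toolx -15.60535703069473 q6 108.0633358292762 [ 3.5833 -0.4696  7.3734]
-> 45 [ 0.82 -3.22  0.04]
```

View pics/c2.png

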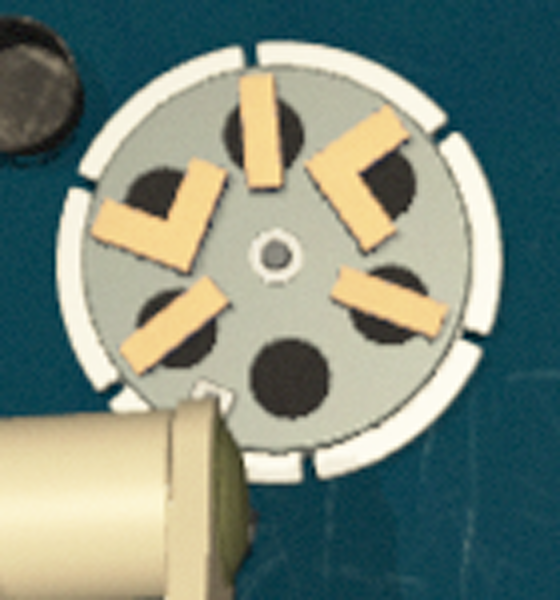

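The table follows the tool, at about 32°, and the letters are in place. Continuing to just short of the notch.

jog_arm(plan="0 0 4 0.22 -1.08 0 255;0 0 4 0.2 -1.08 0 255;0 0 4 0.2 -1.08 0 255;0 0 4 0.19 -1.08 0 255;0 0 4 0.19 -1.08 0 255;0 0 4 0.19 -1.08 0 255;0 0 0 0 0 0 255;0 0 0 0 0 0 255")

```text
time_s: 6.15
position: [0.495, 0.19, 0.0549]
tool_rot: [[0.77, -0.638, 0.006], [-0.638, -0.77, 0.0], [0.004, -0.004, -1.0]]
ft_force: [3.7, -1.5, 8.0]
grip_width: 0.0003
gripper_force: 3.7
```

```bash
cat > m.py <<'E'
from h import *
np.set_printoptions(precision=4,suppress=True)
import sys
im=imaging.get_image("top");g=im["pixels"][160:310,200:340,::-1]
b=cv2.resize(g,None,fx=4,fy=4,interpolation=cv2.INTER_CUBIC); cv2.imwrite(sys.argv[1],b)
goto(58,.0545);goto(60,.0545)
# platter turn from all dark pads + letters: log-free rotation search vs first top picture in a ring r<0.1
a=cv2.resize(cv2.imread("pics/top0.png")[160:310,200:340],None,fx=4,fy=4,interpolation=cv2.INTER_CUBIC)
c=(276.,256.);P=lambda q:cv2.warpPolar(q,(180,1440),c,180,cv2.WARP_POLAR_LINEAR)[:,35:155].astype(np.float32)
A,B=P(a),P(b);A[:, :]=A
rng=range(-20,300);M=np.ones(1440,bool)
e=[np.median(np.abs(np.roll(A,k,0)-B).mean((1,2))) for k in rng];e2=[np.minimum(np.abs(np.roll(A,k,0)-B),40).mean() for k in rng]
print("turn est",rng[int(np.argmin(e))]/4,rng[int(np.argmin(e2))]/4)
E
python3 m.py pics/c3.png
```

```text
t 6.2 [0.4948 0.1899 0.0549] r 0.15829644339861862 turn 56.74543106410189 toolx -39.61807776374108 q6 137.84818242572356 [ 2.5396 -2.0672  7.118 ]
-> 58 [ 0.09 -0.34  0.04]
t 6.2 [0.4948 0.1899 0.0549] r 0.15829644339861862 turn 56.74543106410189 toolx -39.61807776374108 q6 137.84818242572356 [ 2.5396 -2.0672  7.118 ]
-> 60 [ 0.2  -0.88  0.04]
turn est 55.25 55.5
```

View pics/c3.png

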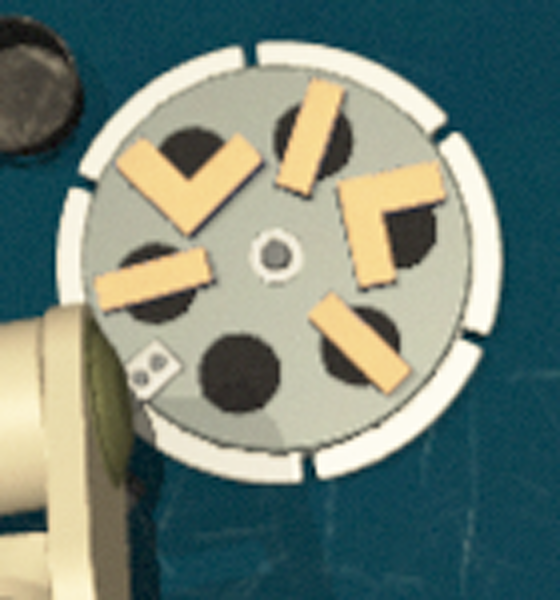

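The table sits at about 55.4°, with the tool leading it slightly. I move a little further, lift so the pin rides under the ring with the fingertips still inside the cup, then crawl by the cup wall until it snaps in.

jog_arm(plan="0 0 0 0.1 -0.3 0 255;0 0 0 0.1 -0.25 0 255;0 0 0 0 0 -0.4 255;0 0 0 0 0 -0.4 255;0 0 0 0 0 0 255;0 0 0 0 0 0 255")

```text
time_s: 6.7
position: [0.4977, 0.1928, 0.0615]
tool_rot: [[0.77, -0.638, 0.0], [-0.638, -0.77, 0.0], [0.0, -0.0, -1.0]]
ft_force: [-0.2, 0.2, -0.6]
grip_width: 0.0001
gripper_force: 0.0
```

```bash
python3 m.py pics/c4.png
```

```text
t 6.75 [0.4976 0.1928 0.0612] r 0.1586847798510406 turn 58.17161074997395 toolx -39.6265679653251 q6 138.0854173509904 [-0.5944  0.5362  0.4266]
-> 58 [0.06 0.06 0.67]
t 6.75 [0.4976 0.1928 0.0612] r 0.1586847798510406 turn 58.17161074997395 toolx -39.6265679653251 q6 138.0854173509904 [-0.5944  0.5362  0.4266]
-> 60 [ 0.17 -0.48  0.67]
turn est 57.0 57.0
```

jog_arm(plan="0 0 0 0.04 -0.1 0 255;0 0 0 0.04 -0.1 0 255;0 0 0 0.04 -0.1 0 255;0 0 0 0.04 -0.1 0 255;0 0 0 0.04 -0.1 0 255;0 0 0 0 0 0 255")

```text
time_s: 7.25
position: [0.5026, 0.1955, 0.0612]
tool_rot: [[0.77, -0.638, 0.0], [-0.638, -0.77, 0.0], [0.0, -0.0, -1.0]]
ft_force: [-0.2, -0.4, 0.3]
grip_width: 0.0001
gripper_force: 0.0
```

```bash
python3 m.py pics/c5.png
```

```text
t 7.3 [0.5025 0.1955 0.0612] r 0.15767391282308948 turn 60.16355855152308 toolx -39.620329275020964 q6 138.2896619028966 [ 0.3776 -0.4778  0.6402]
-> 58 [-0.15  0.58  0.67]
t 7.3 [0.5025 0.1955 0.0612] r 0.15767391282308948 turn 60.16355855152308 toolx -39.620329275020964 q6 138.2896619028966 [ 0.3776 -0.4778  0.6402]
-> 60 [-0.04  0.04  0.67]
turn est 56.75 57.0
```

jog_arm(plan="0 0 0 0.02 -0.1 0 255;0 0 0 0.02 -0.1 0 255;0 0 0 0.02 -0.1 0 255;0 0 0 0.02 -0.1 0 255;0 0 0 0.02 -0.1 0 255;0 0 0 0 0 0 255")

```text
time_s: 7.8
position: [0.5064, 0.1986, 0.0612]
tool_rot: [[0.77, -0.638, -0.0], [-0.638, -0.77, -0.0], [-0.0, 0.0, -1.0]]
ft_force: [-1.2, -1.5, -0.5]
grip_width: 0.0005
gripper_force: 0.7
```

```bash
python3 m.py pics/c6.png
```

```text
t 7.85 [0.5064 0.1987 0.0612] r 0.15787684129359267 turn 62.02004383958442 toolx -39.62573576492585 q6 138.56688964772707 [-0.3446 -1.1426 -0.2998]
-> 58 [-0.25  1.08  0.67]
t 7.85 [0.5064 0.1987 0.0612] r 0.15787684129359267 turn 62.02004383958442 toolx -39.62573576492585 q6 138.56688964772707 [-0.3446 -1.1426 -0.2998]
-> 60 [-0.14  0.54  0.67]
turn est 58.0 58.0
```

Wall contact is made at about 1.5 N and the table is at 58°. I continue crawling more gently.

jog_arm(plan="0 0 0 0.02 -0.08 0 255;0 0 0 0.02 -0.08 0 255;0 0 0 0 0 0 255;0 0 0 0 0 0 255")

```text
time_s: 8.18
position: [0.5084, 0.2001, 0.0617]
tool_rot: [[0.77, -0.638, 0.002], [-0.638, -0.77, 0.001], [0.001, -0.002, -1.0]]
ft_force: [0.7, 1.5, 3.0]
grip_width: 0.0001
gripper_force: 1.1
```

```bash
python3 m.py pics/c7.png
```

```text
t 8.2333 [0.5084 0.2    0.0617] r 0.15778284573501977 turn 62.863421575952444 toolx -39.625860557978974 q6 138.6484590086439 [1.6133 0.8081 2.282 ]
-> 58 [-0.32  1.3   0.71]
t 8.2333 [0.5084 0.2    0.0617] r 0.15778284573501977 turn 62.863421575952444 toolx -39.625860557978974 q6 138.6484590086439 [1.6133 0.8081 2.282 ]
-> 60 [-0.21  0.76  0.72]
turn est 59.25 59.25
```

The upward force jumped to 3 N, so the pin has snapped in and the button is pushing on the fingers. I ease back off the wall and lift away.

jog_arm(plan="0 0 0 -0.03 0.15 -0.2 255;0 0 0 -0.03 0.15 -0.3 255;0 0 0 0 0 -0.5 255;0 0 0 0 0 -1 255;0 0 0 0 0 -3 255;0 0 0 0 0 -3 255;0 0 0 -1.5 0 -2 255;0 0 0 -2.5 0 0 255;0 0 0 -2.5 0 0 255;0 0 0 0 0 0 255")

```text
time_s: 9.07
position: [0.4522, 0.2409, 0.1623]
tool_rot: [[0.772, -0.636, -0.001], [-0.636, -0.772, 0.001], [-0.001, 0.0, -1.0]]
ft_force: [-0.2, -0.7, -0.3]
grip_width: 0.0001
gripper_force: 0.0
```

```bash
cat >> m.py <<'E'
wi=imaging.get_image("wrist");cv2.imwrite(sys.argv[1].replace("c","w"),wi["pixels"][:,:,::-1]) if 0 else cv2.imwrite("pics/wfin.png",wi["pixels"][:,:,::-1])
for r in models.tip_of("wrist","button_top")[:1]:
    d=[dep(wi,(r["at"][0]+i,r["at"][1]+j))[2] for i in range(-8,9,4) for j in range(-8,9,4)]
    print("button",r["at"],r["confidence"],"z med",np.median(d),atz(wi,r["at"],.068))
for r in models.outline_of("wrist","button_top")[:1]:
    c=circ(wi,r["region"],.068,.022,[.508,.2])[0];v=c-S;print(c,np.hypot(*v),188.1-np.degrees(np.arctan2(v[1],v[0])))
E
python3 m.py pics/c8.png
```

```text
t 9.1167 [0.4538 0.24   0.1622] r 0.22295877128350808 turn 57.33762810902334 toolx -39.49304335579892 q6 144.1300996398861 [-0.0157 -0.6377  0.0412]
-> 58 [ 6.43  0.92 10.77]
t 9.1167 [0.4538 0.24   0.1622] r 0.22295877128350808 turn 57.33762810902334 toolx -39.49304335579892 q6 144.1300996398861 [-0.0157 -0.6377  0.0412]
-> 60 [ 6.54  0.38 10.77]
turn est 59.5 59.5
button [323.7, 138.9] 0.84 z med 0.06825277920196632 [0.4996 0.1957 0.068 ]
[0.502  0.1952] 0.15773980732517093 59.98863007396463
```

View pics/wfin.png

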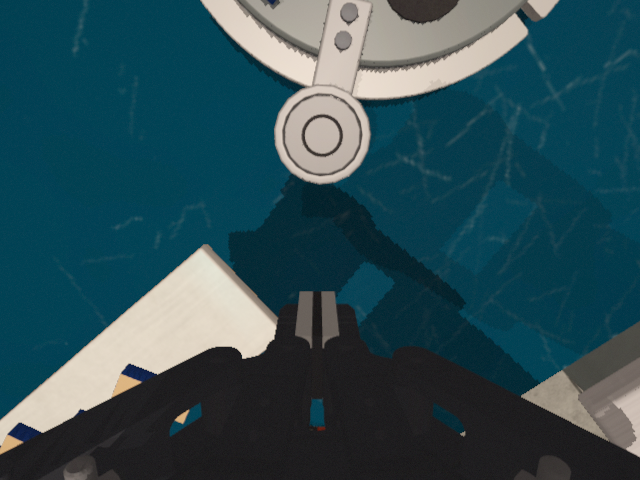

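View pics/c8.png

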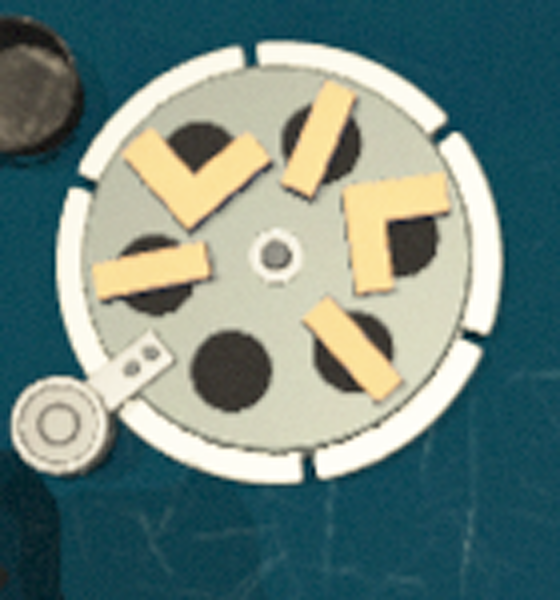

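The wrist view shows the button at (323,135), fully up at z = 0.068, and the housing at 60.0°. In the top crop the cup is at (60,425) over the next notch, and every letter is on its pad.

```bash
python3 -c "
from rig import job
print(job.close_job())"
```

```text
the job is handed in; nothing more can be done
None
```

The table is turned clockwise one notch and locked there: the housing measures about 60.0° round, the plunger is fully up, the letters look in place on their pads, and the job is handed in (no verdict was returned).

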